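Lock a build platform into the removal jig

ROBOT

A 7-joint arm with a two-finger parallel gripper is mounted at the origin on the work surface. World frame = base frame: x ahead of the robot, y to its left, z up, the work surface at z = 0. Lengths are in m, angles in rad, forces in N, time in s.
With the tool pointing down it reaches from about 0.425 to 0.925 m from the base axis. Payload 6.8 kg.
Tool frame: the origin (TCP) lies on the centre line of the jaws, within the pads' length; the fingertips stand 14 mm ahead of it and the grasp point (between the pads) lies 5 mm behind it; z points along the fingers, y is the line along which they close (so a half turn about z gives the same grasp; the last joint's range is limited). The gripper opens to 85 mm and grips with 20 to 120 N. Pads are 22 mm wide; open, the fingers measure 114 mm over their backs; the gripper's body (76 mm by 85 mm) begins 54 mm behind the grasp point. The pads swing forward as they close: fully open they stand 13 mm farther back than shut.
Start: joints at [1.053, 0.477, 0.022, 1.555, -0.011, 1.109, -0.083], TCP at [0.269, -0.619, 0.245] pointing down, gripper open.
Joint ranges: [-2.96, 2.96], [-0.34, 2.1], [-1.41, 1.46], [0.24, 2.44], [-1.37, 4.51], [0.17, 1.92], [-2.96, 2.96]. Speed limits (rad/s): [2.39, 2.39, 3.14, 3.14, 3.14, 3.14, 3.14].

INTERFACE

Orientations are given as a unit quaternion [w, x, y, z].
In Python, from station import bot gives the robot as it stands. The module is installed in compiled form; this text tells all that it offers.
- The arm moves only by the tool drive_tool, never from a script. Its argument "commands" is a list of rows, each an object with "hand": the opening, from 0 (shut) to 1 (fully open); "translation": the shift along the world's x, y, z in mm, a list of three; "angular": the turn, a rotation vector about the world's x, y, z in rad, a list of three. In form: [{"hand": hand, "translation": [tx, ty, tz], "angular": [ax, ay, az]}, ...]. A call has 1 to 12 rows; each row is the pose to reach, as a shift and turn from the pose commanded when the call began; what a row does not reach only later rows make up. A row lasts 1/8 s, in which the tool goes at most 62.5 mm and 10.7 degrees, less where a joint would pass 70% of its speed; a pose out of reach is approached as far as the arm can. A call with a gripper value outside its range is refused whole. The fingers move at their own pace and stop on an object; "force" is the grip in N (left out, the last holds). Time passes only in rows, so rows that repeat a pose let the fingers close. It gives the time, the measured TCP pose, the force, the opening and the grip force at its end, in the units of the state.
- bot.get_obs(): the state, without advancing time (a new reading comes with each control period).
- bot.read_camera(name): name is "scene" or "top" or "wrist"; returns the picture (384x512x3 uint8, red, green, blue); there is no depth.
- bot.camera_model(name): a dict with "fx", "fy", "cx", "cy" (pixels), "view" (4x4, takes a point from world to camera coordinates). Camera axes: x right, y up, looking along -z (the intrinsics and any distortion apply to the point x, -y, -z); pixel columns grow to the right and rows downward; lengths in m; the calibration is good to about 2 mm. A picture is of the moment at which its call begins: read the wrist's pose just before it. camera_model takes no time and is no camera call; for the wrist camera it gives the pose at the moment of the call.
- bot.hand_in(): hands the job in; it is judged then, once.
Trained networks look in the newest picture that a camera, given by its name, has taken for a name from the list of things; names that differ only in an ending like _2 or _b are one class to them, and where a whole thing is asked for, a point or a joint stands for the part that bears it (a point fixed in the world has none). Each returns a list of dicts, best first, with "score" (0 to 1); they miss things now and then, are a little off and sometimes report something else, mostly with a low value. They report only what shows in the picture. A call takes as long as a camera call. They do not tell look-alikes from the thing itself.
- bot.find_in(camera, query): "position" ([column, row] in pixels, amid what is visible of it).
- bot.outline_of(camera, query): "pixels" (384x512 bool, what is visible of it) and "position" ([column, row] in pixels, amid what is visible of it).
The state is a dict: "t": time; "q": joint angles; "joint_vel": joint speeds; "joint_torque": joint torques, N m; "eef_pos": TCP position; "tool_rot": TCP orientation; "contact_force": force on the tool from outside, world axes, zero at the start; "torque": the same for the moment, N m; "gripper_width": opening from 0.0 (shut) to 1.0 (fully open); "grasp_force": force on a finger pad.
Only numpy, scipy, OpenCV 4.12 (cv2) and the standard library are available. Lean on these libraries where they do the work, as an engineer would, in place of code of your own. Each camera call takes 0.05 s, during which the arm holds its last target. There are 200 camera calls.

TASK

Slide the build platform, prints up and flat on the bench, between the rails of the removal jig so that its front edge lifts the hinged catch, and press it fully home on the back stop with about 8 N so that the catch drops behind it. Then tug it back against the catch with about 8 N to prove that it holds, and let go, leaving it locked in. Where the stop lies must be felt: never load the jig with more than 15 N, keep your fingers off the catch, and leave the other things on the bench alone.

Things in the scene. Friction and masses are not known exactly. Their poses are not given: they have to be found in the camera images.
- platform: resin-printer build platform: black slab with stainless top, 105 mm deep (x), 132 wide (y), 26 high, 0.65 kg +-30 %, loose on the bench, slides easily (friction about 0.3); small black prints stuck on top, up to 49 mm above the bench and within 42 mm of its centre line. Origin: centre of the underside. +x points to its front edge, which enters the jig first; the handle is at the back (-x); z up
- platform_grip (a point): middle of the platform's handle, a stainless bail behind its back edge: a bar 10 mm thick (x), 76 mm long (y) and 12 mm high, its middle 20 mm above the bench and 95.5 mm behind the platform's origin; 38 mm clear gap between bar and slab, two 8 mm arms at y = +-34 mm. Axes as the platform's
- jig: removal jig fixed to the bench: two slotted aluminium rails 285 mm long and 30 mm high, 136 mm apart inside (2 mm play each side of the platform); no floor, the platform slides on the bench itself. Origin: on the bench, midway between the rails at their entry end; +x points into the jig, y to its left rail, z up. Before the entry the rails flare out over another 26 mm
- jig_back (a point): point on the bench midway between the far ends of the rails, 285 mm past the jig's origin. Back stop and catch form one unit clamped on the rails (54 mm high) where its last user left it; its place is not measured, feel for it. The stop, a bar with rubber buffers 14 mm high (6 N per mm), faces the entry 198 to 259 mm past the jig's origin (platform origin 146 to 206 mm past it when home)
- jig_catch (a joint): angle of the catch: a steel arm 18 mm wide, 0.22 kg +-30 %, 75 mm from hinge (40 mm high, left rail) to a 10 mm round nose, sloping down into the jig over the platform's left margin. 0 rad: down on its rest, nose 16 mm high; about 0.2 rad riding on the platform's top. Falls by its weight. It drops behind the platform about 3 mm before the platform is home, and stops it about 5 mm back from home
- wash_bottle: bystander: white bottle, 64 mm across, 170 mm high, standing beyond the work. Origin: centre of its underside
- support_cup: bystander: clear cup, 76 mm across, 75 mm high, standing beyond the work. Origin: centre of its underside
- scraper: bystander: scraper, 190 mm long, lying flat beyond the work. Origin: under its middle
Not all that is in view belongs to the job. There is more than one size of the platform; the job needs the middle-sized.

How it is judged:
On the way, in this order (a step that is already met when the one before it is completed fails the run):
1. the platform, sliding flat between the rails, has lifted the catch with its own edge and carries it (value of joint jig_catch above 0.12 rad and contact force between platform and jig_catch above 0.2 N and height (world z) of platform below 0.008 m and x of platform in the frame of jig between 0 and 0.195 m), for 0.2 s.
2. the platform is pressed home on the back stop (4 N or more) and the catch has dropped behind it (value of joint jig_catch below 0.05 rad and contact force between platform and jig_stop above 4 N and x of platform in the frame of jig above 0.12 m), for 0.1 s.
3. the platform is tugged back against the catch with at least 4 N and the catch holds (value of joint jig_catch below 0.05 rad and contact force between platform and jig_catch above 4 N and x of platform in the frame of jig above 0.12 m), for 0.1 s.
At the end, for the whole second after the job is handed in: the platform lies released, flat and at rest between the rails (in line within 0.08 rad and 6 mm), shut in between the back stop and the catch (its origin 135 to 215 mm past the jig's origin), with the catch fully down behind it (under 0.05 rad) (value of joint jig_catch below 0.05 rad and x of platform in the frame of jig between 0.135 and 0.215 m and y of platform in the frame of jig between -0.006 and 0.006 m and angle between the x axis of platform and the x axis of jig, either way round below 0.08 rad and height (world z) of platform below 0.004 m and angle between platform's own z axis and vertical below 0.06 rad and linear speed of platform below 0.01 m/s); the robot touches nothing.
It fails at once if the platform is rammed against or jammed in the jig, its stop or its catch with more than 15 N (contact force between platform and jig above 15 N).
It fails at once if the catch is lifted or pushed by the fingers or the arm instead of the platform (contact force between any of the fingers, the arm and jig_catch above 0.5 N).
It fails at once if the platform is tipped over more than 0.35 rad (angle between platform's own z axis and vertical above 0.35 rad).
It fails at once if a bystander is moved more than 20 mm (distance of any of wash_bottle, support_cup, scraper from where it was at the start of the episode above 0.02 m).
It also fails if it takes over 67 s, if anything falls off the work surface, if the arm or the gripper's body presses on something with over 40 N, if the wrist force passes 120 N, or if a joint passes its speed limit or range.

## Working session

There is one attempt and no reset: what is moved stays moved. The work goes in short steps, Python scripts to look and compute and a tool call to move; the robot and the scene stay as the last step left them, time stands still between calls to the robot, and variables do not carry over. Pictures are saved under pics/ and viewed, at most 10 in all, crops included, and the job is handed in when it is done.

Besides the shell and the picture viewer there is one more tool, called after "Call:" as a command line: name --argument value ..., lists and objects as JSON in quotes. drive_tool: Moves the arm, as the interface text tells. Its arguments: {"type":"object","properties":{"commands":{"type":"array","items":{"type":"object","properties":{"hand":{"type":"number"},"translation":{"type":"array","items":{"type":"number"}},"angular":{"type":"array","items":{"type":"number"}}}}},"force":{"type":"number"}},"required":["commands"]}

```bash
mkdir -p pics; cat > h.py <<'E'
import numpy as np, cv2
from station import bot
def save(c,n,box=None,s=1):
    im=bot.read_camera(c)
    if box: im=im[box[1]:box[3],box[0]:box[2]]
    im=cv2.resize(im,None,fx=s,fy=s,interpolation=cv2.INTER_CUBIC)
    cv2.imwrite('pics/'+n,im[:,:,::-1])
def onplane(m,p,z):
    V=np.array(m['view']);R,t=V[:3,:3],V[:3,3];c=-R.T@t
    d=R.T@np.array([(p[0]-m['cx'])/m['fx'],-(p[1]-m['cy'])/m['fy'],-1]);return c+d*(z-c[2])/d[2]
def proj(m,X):
    V=np.array(m['view']);x=V[:3,:3]@X+V[:3,3]
    return np.array([m['cx']+m['fx']*x[0]/-x[2],m['cy']-m['fy']*x[1]/-x[2]])
def tri(ms,ps):
    A=[];b=[]
    for m,p in zip(ms,ps):
        c=onplane(m,p,0);V=np.array(m['view']);o=-V[:3,:3].T@V[:3,3];d=c-o;d/=np.linalg.norm(d)
        P=np.eye(3)-np.outer(d,d);A.append(P);b.append(P@o)
    return np.linalg.lstsq(np.vstack(A),np.hstack(b),rcond=None)[0]
E
python3 - <<'E'
from h import *
a=bot.read_camera('scene');b=bot.read_camera('top')
cv2.imwrite('pics/s.png',cv2.resize(a,(800,600))[:,:,::-1]);cv2.imwrite('pics/t.png',cv2.resize(b,(800,600))[:,:,::-1])
for c in('scene','top'):
    m=bot.camera_model(c);print(c,{k:np.round(v,3) for k,v in m.items()})
    for q in('platform','platform_grip','jig','jig_catch','wash_bottle','support_cup','scraper'):
        for r in bot.find_in(c,q)[:4]:
            print(q,round(r['score'],2),np.round(r['position']),np.round(onplane(m,r['position'],.02),3))
o=bot.get_obs();print(o['tool_rot'],o['t'],o['contact_force'])
E
```

```text
scene {'fx': np.float64(427.602), 'fy': np.float64(427.602), 'cx': np.float64(262.108), 'cy': np.float64(186.289), 'view': array([[-0.792,  0.611, -0.009,  0.468],
       [-0.443, -0.564,  0.697,  0.166],
       [ 0.421,  0.556,  0.717, -1.546],
       [ 0.   ,  0.   ,  0.   ,  1.   ]])}
platform 0.76 [166. 148.] [ 0.674 -0.445  0.02 ]
platform 0.71 [246. 165.] [ 0.502 -0.203  0.02 ]
platform 0.64 [284. 134.] [ 0.299 -0.251  0.02 ]
platform_grip 0.78 [243. 160.] [ 0.497 -0.226  0.02 ]
platform_grip 0.71 [168. 152.] [ 0.678 -0.424  0.02 ]
platform_grip 0.6 [281. 134.] [ 0.307 -0.256  0.02 ]
jig 0.69 [322. 257.] [0.558 0.226 0.02 ]
jig 0.69 [184. 193.] [ 0.733 -0.217  0.02 ]
jig_catch 0.78 [334. 216.] [0.427 0.14  0.02 ]
wash_bottle 0.66 [187. 192.] [ 0.722 -0.216  0.02 ]
support_cup 0.92 [207. 224.] [ 0.743 -0.066  0.02 ]
scraper 0.76 [274. 304.] [0.75  0.254 0.02 ]
top {'fx': np.float64(455.193), 'fy': np.float64(455.193), 'cx': np.float64(264.337), 'cy': np.float64(194.995), 'view': array([[-0.027, -0.999, -0.02 , -0.038],
       [ 0.997, -0.028,  0.073, -0.539],
       [-0.074, -0.018,  0.997, -1.222],
       [ 0.   ,  0.   ,  0.   ,  1.   ]])}
platform 0.84 [326. 210.] [ 0.492 -0.22   0.02 ]
platform 0.67 [349. 284.] [ 0.293 -0.274  0.02 ]
platform 0.66 [409. 141.] [ 0.674 -0.452  0.02 ]
platform_grip 0.94 [327. 210.] [ 0.491 -0.222  0.02 ]
platform_grip 0.64 [348. 282.] [ 0.296 -0.271  0.02 ]
platform_grip 0.59 [406. 141.] [ 0.675 -0.444  0.02 ]
jig 0.84 [180. 230.] [0.449 0.18  0.02 ]
jig_catch 0.52 [194. 231.] [0.446 0.141 0.02 ]
wash_bottle 0.93 [309. 114.] [ 0.757 -0.183  0.02 ]
support_cup 0.92 [257. 108.] [ 0.778 -0.04   0.02 ]
scraper 0.71 [327. 210.] [ 0.491 -0.223  0.02 ]
scraper 0.7 [158. 127.] [0.734 0.236 0.02 ]
scraper 0.38 [178. 227.] [0.456 0.183 0.02 ]
[5.51288641e-05 9.79081038e-01 2.03470679e-01 2.98458282e-05] 0.8 [-0.43885462  0.49128417  0.00312917]
```

View pics/t.png

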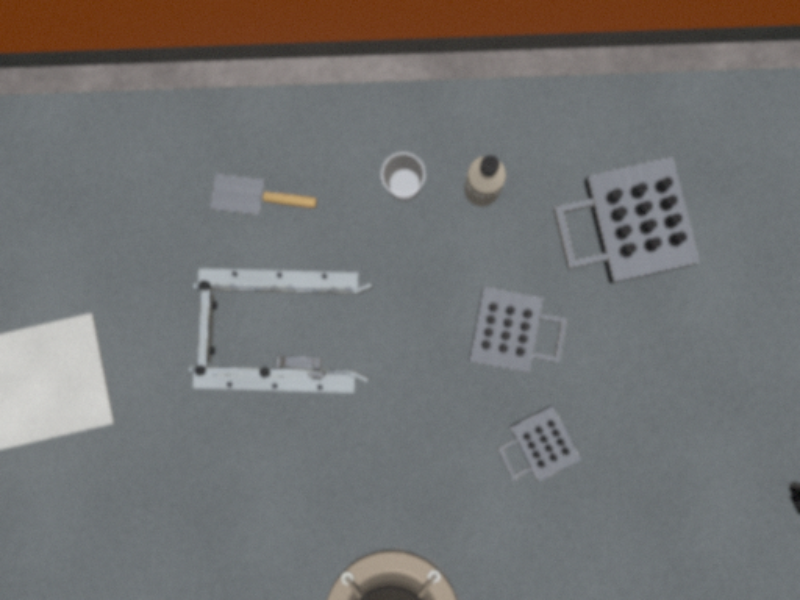

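View pics/s.png

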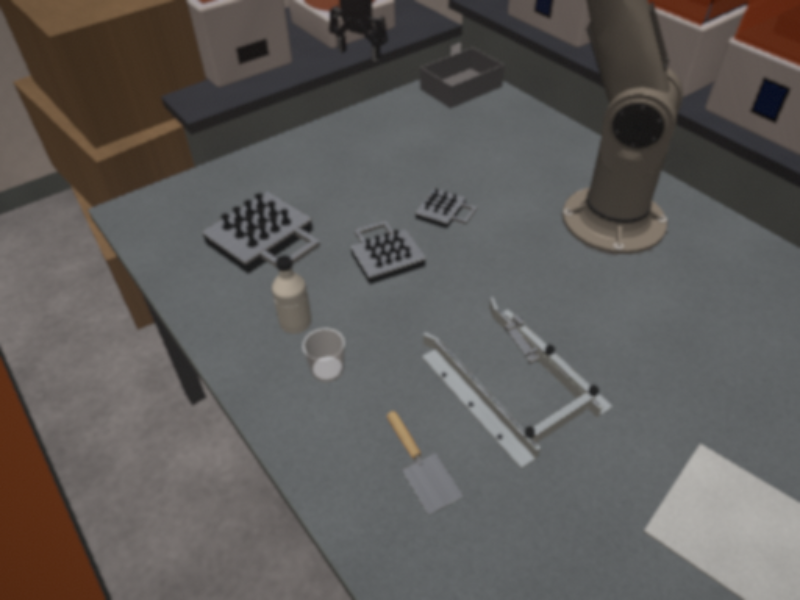

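The top picture (512 px frame) shows three platforms that could be confused: large at (409,141), medium at (326,210) and small at (349,284). The job needs the medium one. Its handle points to -y. The jig is at (180,215), with its entry on the right, its stop at (131,210) and the catch on the rail nearer the robot at (190,232). I'll move the wrist camera in for a close check.

Call:
drive_tool --commands '[{"hand": 1, "translation": [20, 40, 40], "angular": [0, 0, -0.05]}, {"hand": 1, "translation": [45, 85, 80], "angular": [0, 0, -0.1]}, {"hand": 1, "translation": [70, 130, 120], "angular": [0, 0, -0.15]}, {"hand": 1, "translation": [95, 180, 135], "angular": [0, 0, -0.2]}, {"hand": 1, "translation": [120, 230, 135], "angular": [0, 0, -0.26]}, {"hand": 1, "translation": [145, 280, 135], "angular": [0, 0, -0.32]}, {"hand": 1, "translation": [170, 330, 135], "angular": [0, 0, -0.37]}, {"hand": 1, "translation": [190, 370, 135], "angular": [0, 0, -0.41]}, {"hand": 1, "translation": [190, 370, 135], "angular": [0, 0, -0.41]}, {"hand": 1, "translation": [190, 370, 135], "angular": [0, 0, -0.41]}]'

```text
t: 2.05
eef_pos: [0.4586, -0.2498, 0.3804]
tool_rot: [0.0, 1.0, -0.0, -0.0]
contact_force: [0.0, -0.5, 0.2]
gripper_width: 0.996
grasp_force: 0.0
```

```bash
python3 - <<'E'
from h import *
o=bot.get_obs();print(o['eef_pos'],o['tool_rot'],o['t'],np.round(o['contact_force'],2))
m=bot.camera_model('wrist');print({k:np.round(v,3) for k,v in m.items()})
save('wrist','w1.png',s=1.5)
mt=bot.camera_model('top');bot.read_camera('top')
for c,mm in(('wrist',m),('top',mt)):
  for q in('platform','platform_grip','jig'):
    for r in bot.outline_of(c,q)[:3]:
        px=r['pixels'];print(c,q,round(r['score'],2),np.round(r['position']),px.sum(),cv2.minAreaRect(np.argwhere(px)[:,::-1].astype(np.float32)))
E
```

```text
[ 0.45859025 -0.24977134  0.38038967] [ 2.98583931e-04  9.99999928e-01 -2.27621005e-04 -6.02354491e-05] 2.05 [ 0.01 -0.49  0.16]
{'fx': np.float64(324.19), 'fy': np.float64(324.19), 'cx': np.float64(246.129), 'cy': np.float64(187.437), 'view': array([[-0.   , -1.   ,  0.001, -0.251],
       [ 0.959, -0.   , -0.282, -0.366],
       [ 0.282,  0.001,  0.959, -0.638],
       [ 0.   ,  0.   ,  0.   ,  1.   ]])}
wrist platform 0.82 [257. 236.] 3295 ((249.75372314453125, 243.3892059326172), (61.52317810058594, 71.04325103759766), 64.02560424804688)
wrist platform 0.61 [223. 118.] 7087 ((236.3076934814453, 120.96153259277344), (106.49105072021484, 92.37068939208984), 11.309932708740234)
wrist platform 0.57 [390.  27.] 7657 ((379.5, 32.5), (65.0, 173.0), 90.0)
wrist platform_grip 0.96 [390.  27.] 7545 ((379.5, 32.5), (65.0, 173.0), 90.0)
wrist platform_grip 0.9 [225. 120.] 7391 ((235.35293579101562, 121.41175842285156), (107.38056182861328, 92.41236114501953), 12.52880859375)
wrist platform_grip 0.75 [255. 240.] 3467 ((249.41383361816406, 242.9655303955078), (61.71403503417969, 73.79422760009
[... 356 characters left out ...]
8222656)
top platform 0.66 [324. 207.] 1852 ((330.6452941894531, 211.55850219726562), (54.91798400878906, 49.2664680480957), 10.619654655456543)
top platform_grip 0.85 [407. 137.] 4653 ((398.88238525390625, 142.52943420410156), (72.2756118774414, 85.3725357055664), 75.96376037597656)
top platform_grip 0.81 [345. 279.] 1200 ((342.10003662109375, 285.70001220703125), (39.80200958251953, 44.274147033691406), 63.43495178222656)
top platform_grip 0.8 [322. 206.] 1680 ((329.6414794921875, 210.82113647460938), (52.74256896972656, 48.58190155029297), 11.768289566040039)
top jig 0.62 [179. 228.] 3638 ((178.9467315673828, 210.5982208251953), (114.20325469970703, 76.95726013183594), 1.9091525077819824)
```

View pics/w1.png

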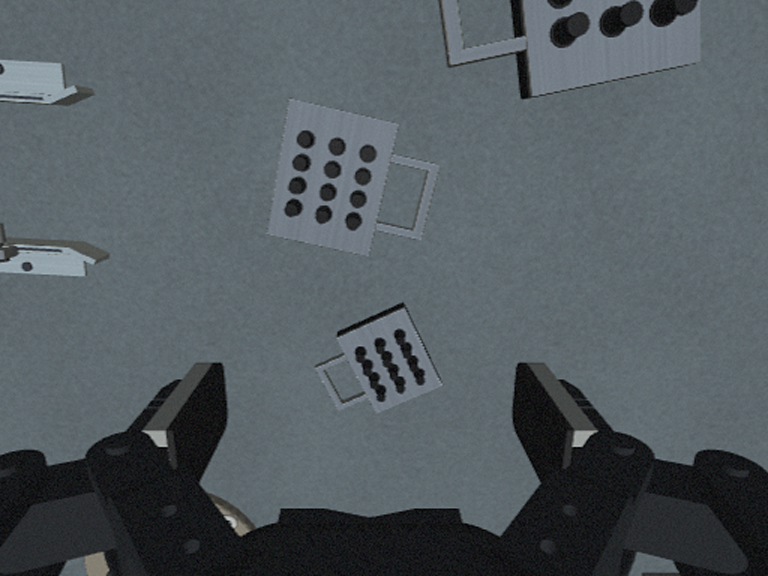

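The wrist picture (768 px wide) shows the medium platform with its corners at (290,99), (397,124), (369,256) and (268,235). Its bail is on the right at (428,202), and the jig entry is on the left at (90,95) and (105,257). The small decoy is at (390,355) and the large one at top right. Next is a second view, nearer the jig.

Call:
drive_tool --commands '[{"hand": 1, "translation": [0, 50, 0], "angular": [0, 0, 0]}, {"hand": 1, "translation": [0, 110, 0], "angular": [0, 0, 0]}, {"hand": 1, "translation": [0, 170, 0], "angular": [0, 0, 0]}, {"hand": 1, "translation": [0, 220, 0], "angular": [0, 0, 0]}, {"hand": 1, "translation": [0, 220, 0], "angular": [0, 0, 0]}, {"hand": 1, "translation": [0, 220, 0], "angular": [0, 0, 0]}]'

```text
t: 3.2
eef_pos: [0.4589, -0.0299, 0.3803]
tool_rot: [0.0, 1.0, -0.0, -0.0]
contact_force: [0.1, 0.5, -0.2]
gripper_width: 1.0
grasp_force: 0.0
```

```bash
python3 - <<'E'
from h import *
m=bot.camera_model('wrist');np.save('m2.npy',m,allow_pickle=True)
print(bot.get_obs()['eef_pos'],np.round(m['view'],4))
save('wrist','w2.png',s=1.5)
E
```

```text
[ 0.45894164 -0.02993045  0.38029573] [[-6.000e-04 -1.000e+00  7.000e-04 -3.090e-02]
 [ 9.594e-01 -8.000e-04 -2.821e-01 -3.659e-01]
 [ 2.821e-01  5.000e-04  9.594e-01 -6.386e-01]
 [ 0.000e+00  0.000e+00  0.000e+00  1.000e+00]]
```

View pics/w2.png

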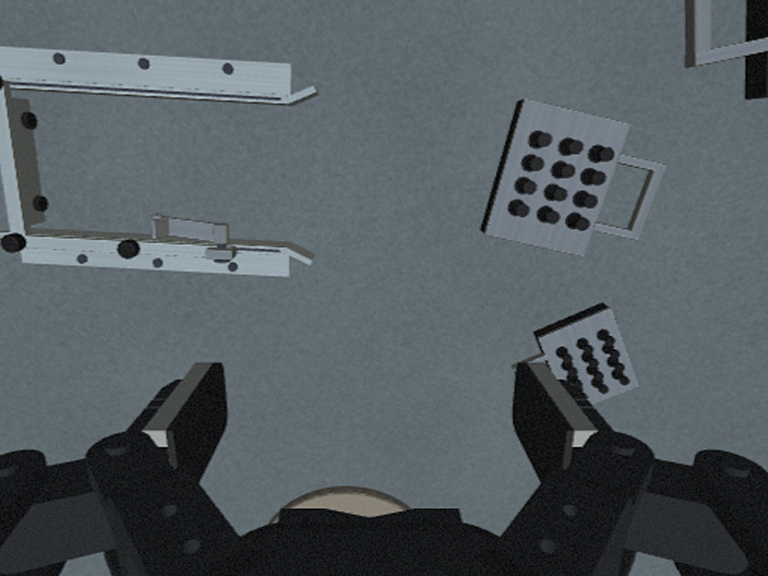

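```bash
python3 - <<'E'
from h import *
im=bot.read_camera('wrist');cv2.imwrite('pics/raw2.png',im[:,:,::-1])
c=cv2.resize(im[25:195,0:225],None,fx=3.5,fy=3.5,interpolation=cv2.INTER_CUBIC);cv2.imwrite('pics/c2.png',c[:,:,::-1])
m2=np.load('m2.npy',allow_pickle=True).item();m1=dict(m2)
m1=dict(m2);R=np.array([[-0.0006,-1,.0007]]) 
# view1: same rotation, tool displaced
V=np.array(m2['view']).copy();d=np.array([0.45859025-.45894164,-.24977134+.02993045,.38038967-.38029573])
V[:3,3]-=V[:3,:3]@d; m1['view']=V;np.save('m1.npy',m1,allow_pickle=True)
a=np.array([[290,99],[397,124],[369,256],[268,235],[438,164],[418,240]])/1.5
b=np.array([[521,99],[629,124],[584,256],[485,234],[666,165],[638,240]])/1.5
for p,q in zip(a,b):
    z=.026
    print(np.round(tri([m1,m2],[p,q]),4),np.round(onplane(m1,p,z),4),np.round(onplane(m2,q,z),4))
E
```

```text
[ 0.5667 -0.1758  0.0166] [ 0.566  -0.1772  0.026 ] [ 0.5662 -0.173   0.026 ]
[ 0.5438 -0.2774  0.0255] [ 0.5437 -0.2774  0.026 ] [ 0.5439 -0.2772  0.026 ]
[ 0.4154 -0.2508  0.0253] [ 0.4154 -0.2508  0.026 ] [ 0.4156 -0.2505  0.026 ]
[ 0.4374 -0.1485  0.0235] [ 0.4372 -0.149   0.026 ] [ 0.4385 -0.1479  0.026 ]
[ 0.5065 -0.3174  0.0283] [ 0.5068 -0.3177  0.026 ] [ 0.5061 -0.3187  0.026 ]
[ 0.4333 -0.2998  0.0319] [ 0.432  -0.3004  0.026 ] [ 0.4322 -0.3031  0.026 ]
```

View pics/c2.png

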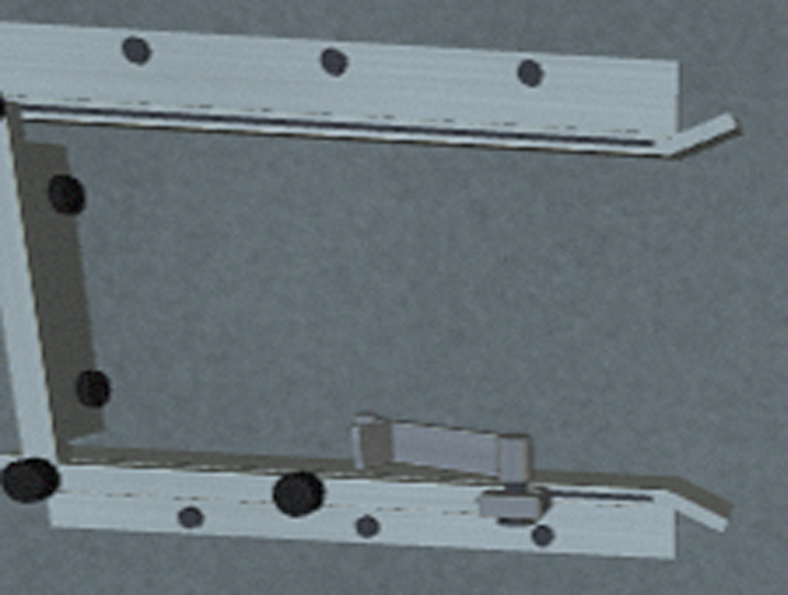

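```bash
python3 - <<'E'
from h import *
m=np.load('m2.npy',allow_pickle=True).item()
im=cv2.imread('pics/raw2.png',0).astype(float)
V=np.array(m['view']);print('cam',-V[:3,:3].T@V[:3,3])
W=lambda u,v,z:onplane(m,(u/3.5,v/3.5+25),z)
for n,u,v,z in [('farinner L',20,121,.03),('farinner R',668,155,.03),('nearinner L',65,459,.03),('nearinner R',668,489,.03),('far outer L',0,22,.003),('far outer R',679,62,.003),('near outer L',50,527,.003),('near outer R',675,558,.003),('flare far',738,116,.03),('flare near',727,528,.03),('end far',679,62,.003),('nose',360,440,.02),('buffer lo',105,430,.014),('buffer hi',66,148,.014),('stopbar',65,455,.05),('stopbarhi',10,105,.05)]:
    print(n,np.round(W(u,v,z),4))
# fit platform
from scipy.optimize import least_squares
m1=np.load('m1.npy',allow_pickle=True).item()
a=np.array([[290,99],[397,124],[369,256],[268,235],[438,164],[418,240]])/1.5
b=np.array([[521,99],[629,124],[584,256],[485,234],[666,165],[638,240]])/1.5
L=np.array([[.0525,-.066,.026],[-.0525,-.066,.026],[-.0525,.066,.026],[.0525,.066,.026],[-.1005,-.038,.026],[-.1005,.038,.026]])
def pts(x):
    c,s=np.cos(x[2]),np.sin(x[2]);return L@np.array([[c,s,0],[-s,c,0],[0,0,1]])+[x[0],x[1],0]
def res(x):return np.concatenate([(proj(mm,P)-p) for mm,pp in((m1,a),(m,b)) for P,p in zip(pts(x),pp)])
r=least_squares(res,[.49,-.2,1.7],loss='soft_l1');x=r.x
print('platform',x,np.round(res(x).reshape(-1,2),1).tolist())
print('grip',x[0]-.0955*np.cos(x[2]),x[1]-.0955*np.sin(x[2]))
E
```

```text
cam [ 0.53119472 -0.03092703  0.50944121]
farinner L [0.5745 0.3007 0.03  ]
farinner R [0.5617 0.0457 0.03  ]
nearinner L [0.4393 0.3098 0.03  ]
nearinner R [0.426  0.0523 0.03  ]
far outer L [0.6146 0.3196 0.003 ]
far outer R [0.5994 0.0437 0.003 ]
near outer L [0.4025 0.3421 0.003 ]
near outer R [0.3874 0.0553 0.003 ]
flare far [0.5762 0.0174 0.03  ]
flare near [0.4087 0.0274 0.03  ]
end far [0.5994 0.0437 0.003 ]
nose [0.4457 0.1869 0.02  ]
buffer lo [0.4492 0.301  0.014 ]
buffer hi [0.5656 0.295  0.014 ]
stopbar [0.4448 0.2952 0.05  ]
stopbarhi [0.5783 0.2894 0.05  ]
platform [ 0.49056487 -0.21251096  1.35961711] [[-1.6, -0.1], [0.2, -0.3], [-0.5, 0.2], [-1.1, 0.1], [0.7, 0.1], [1.6, -0.2], [1.4, 0.1], [0.4, -0.1], [-0.4, 0.4], [-0.4, 0.9], [0.1, -0.4], [-0.2, -0.1]]
grip 0.47054682039385515 -0.3058893759705343
```

The rails run along (0.052, 0.999), with the entry centre at about (0.494, 0.0495), and the stop face lies about 248 mm in. The platform is at (0.4906, -0.2125) with yaw 1.360, so its grip is at (0.4705, -0.306). In both views the bail and slab tops came out at about 26 mm high, which agrees with the text.

Call:
drive_tool --commands '[{"hand": 0.36, "translation": [2, -50, -40], "angular": [0, 0, -0.04]}, {"hand": 0.36, "translation": [4, -100, -80], "angular": [0, 0, -0.08]}, {"hand": 0.36, "translation": [6, -150, -120], "angular": [0, 0, -0.12]}, {"hand": 0.36, "translation": [8, -200, -160], "angular": [0, 0, -0.16]}, {"hand": 0.36, "translation": [10, -250, -200], "angular": [0, 0, -0.2]}, {"hand": 0.36, "translation": [11.6, -276, -260], "angular": [0, 0, -0.211]}, {"hand": 0.36, "translation": [11.6, -276, -280], "angular": [0, 0, -0.211]}, {"hand": 0.36, "translation": [11.6, -276, -280], "angular": [0, 0, -0.211]}]'

```text
t: 4.3
eef_pos: [0.4681, -0.3061, 0.0979]
tool_rot: [-0.001, 0.994, -0.107, -0.003]
contact_force: [-0.7, 0.5, 0.2]
gripper_width: 0.36
grasp_force: 0.0
```

```bash
python3 - <<'E'
from h import *
o=bot.get_obs();print(o['eef_pos'],o['gripper_width'],o['t'])
im=bot.read_camera('wrist');cv2.imwrite('pics/w3.png',cv2.resize(im,None,fx=1.5,fy=1.5)[:,:,::-1])
E
```

```text
[ 0.468084   -0.30607817  0.09788965] 0.36000766009745333 4.3
```

View pics/w3.png

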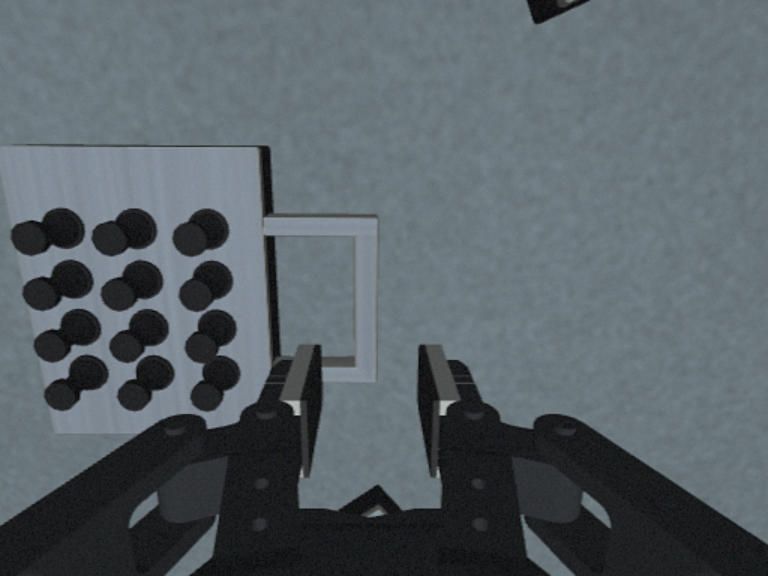

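The bail shows at (366,298) and the jaw midline at column 369. Its edges are parallel to the pads, so yaw is right. I'll descend and grip.

Call:
drive_tool --commands '[{"hand": 0.36, "translation": [1, 0, -25], "angular": [0, 0, 0]}, {"hand": 0.36, "translation": [1, 0, -50], "angular": [0, 0, 0]}, {"hand": 0.36, "translation": [1, 0, -70], "angular": [0, 0, 0]}, {"hand": 0.36, "translation": [1, 0, -79], "angular": [0, 0, 0]}, {"hand": 0.36, "translation": [1, 0, -79], "angular": [0, 0, 0]}, {"hand": 0.36, "translation": [1, 0, -79], "angular": [0, 0, 0]}]' --force 30

```text
t: 5.1
eef_pos: [0.4724, -0.3055, 0.0225]
tool_rot: [0.0, 0.994, -0.105, 0.001]
contact_force: [-0.7, 0.1, 0.2]
gripper_width: 0.356
grasp_force: 0.0
```

Call:
drive_tool --commands '[{"hand": 0.2, "translation": [0, 0, 0], "angular": [0, 0, 0]}, {"hand": 0.1, "translation": [0, 0, 0], "angular": [0, 0, 0]}, {"hand": 0.0, "translation": [0, 0, 0], "angular": [0, 0, 0]}, {"hand": 0.0, "translation": [0, 0, 0], "angular": [0, 0, 0]}, {"hand": 0.0, "translation": [0, 0, 0], "angular": [0, 0, 0]}]'

```text
t: 5.72
eef_pos: [0.4721, -0.3053, 0.022]
tool_rot: [0.0, 0.994, -0.106, 0.001]
contact_force: [-1.0, 0.9, 7.4]
gripper_width: 0.108
grasp_force: 29.6
```

Call:
drive_tool --commands '[{"hand": 0, "translation": [2, 15, 0.8], "angular": [0, 0, 0.02]}, {"hand": 0, "translation": [4, 38, 0.8], "angular": [0, 0, 0.045]}, {"hand": 0, "translation": [6, 62, 0.8], "angular": [0, 0, 0.07]}, {"hand": 0, "translation": [8, 87, 0.8], "angular": [0, 0, 0.095]}, {"hand": 0, "translation": [10, 112, 0.8], "angular": [0, 0, 0.12]}, {"hand": 0, "translation": [12, 138, 0.8], "angular": [0, 0, 0.145]}, {"hand": 0, "translation": [13.6, 158, 0.8], "angular": [0, 0, 0.159]}, {"hand": 0, "translation": [13.6, 169.5, 0.8], "angular": [0, 0, 0.159]}, {"hand": 0, "translation": [13.6, 169.5, 0.8], "angular": [0, 0, 0.159]}, {"hand": 0, "translation": [13.6, 169.5, 0.8], "angular": [0, 0, 0.159]}]'

```text
t: 6.98
eef_pos: [0.4851, -0.1347, 0.0221]
tool_rot: [-0.001, 1.0, -0.026, -0.0]
contact_force: [0.1, 3.7, 2.0]
gripper_width: 0.105
grasp_force: 30.0
```

```bash
python3 - <<'E'
from h import *
o=bot.get_obs();print(o['eef_pos'],o['tool_rot'],np.round(o['contact_force'],2))
m=bot.camera_model('wrist');np.save('m3.npy',m,allow_pickle=True)
im=bot.read_camera('wrist');cv2.imwrite('pics/raw4.png',im[:,:,::-1])
cv2.imwrite('pics/w4.png',cv2.resize(im[0:270,0:300],None,fx=2.22,fy=2.22,interpolation=cv2.INTER_CUBIC)[:,:,::-1])
E
```

```text
[ 0.48514262 -0.13467885  0.02207439] [-5.40599174e-04  9.99668106e-01 -2.57560954e-02 -9.80506659e-05] [0.1  3.68 1.98]
```

View pics/w4.png

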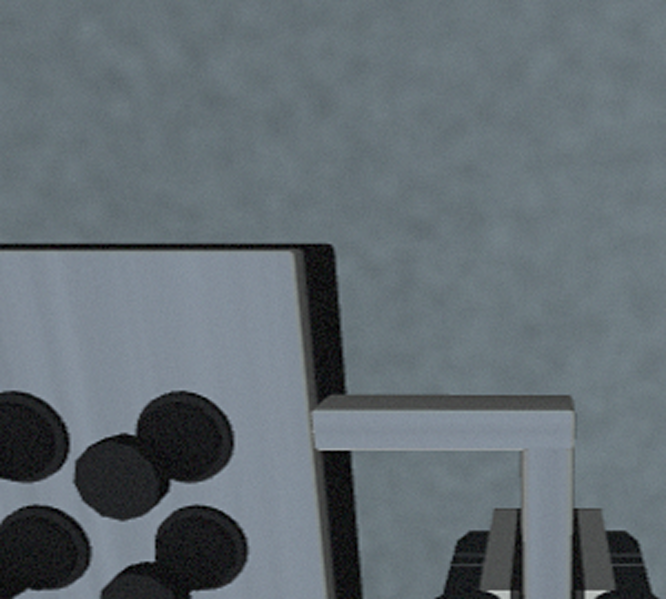

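The picture shows the bail gripped at (548,520), with the platform's right edge running level along row 248. I'll check that edge against the jig's centreline.

```bash
python3 - <<'E'
from h import *
m=np.load('m3.npy',allow_pickle=True).item()
im=cv2.imread('pics/raw4.png',0).astype(float)
# right top edge: steel->dark transition per column
g=cv2.GaussianBlur(im,(3,3),0);C=[];Rr=[]
for c in range(8,126,4):
    d=np.diff(g[104:120,c]);k=int(np.argmax(d));
    if 0<k<len(d)-1:
        off=(d[k-1]-d[k+1])/(2*(d[k-1]-2*d[k]+d[k+1]));C.append(c);Rr.append(104.5+k+off)
p=np.polyfit(C,Rr,1);print(p,np.std(np.polyval(p,C)-Rr))
A=onplane(m,(8,np.polyval(p,8)),.026);B=onplane(m,(126,np.polyval(p,126)),.026);print(A,B)
u=np.array([.052,.9987]);u/=np.linalg.norm(u);right=np.array([u[1],-u[0]]);O=np.array([.4938,.0495])
for q in(A,B):print((q[:2]-O)@u,(q[:2]-O)@right)
print('yaw',np.arctan2(*(A-B)[[1,0]]),np.arctan2(u[1],u[0]))
o=bot.get_obs();print('tcp',(o['eef_pos'][:2]-O)@u,(o['eef_pos'][:2]-O)@right,o['t'])
E
```

```text
[1.22278280e-04 1.12158702e+02] 0.019909256717382338
[ 0.55463805 -0.04937977  0.026     ] [ 0.55235166 -0.09382317  0.026     ]
-0.09558259206035492 0.06589722869952304
-0.14008475726399128 0.06592486610435974
yaw 1.5193966499915619 1.518775615011418
tcp -0.18476648790389386 0.0009432238319477062 7.025
```

The lateral error is 0.1 mm and the yaw error under 0.001 rad. I'll slide it in along the jig axis.

Call:
drive_tool --commands '[{"hand": 0, "translation": [0.5, 10, 0], "angular": [0, 0, 0]}, {"hand": 0, "translation": [1.0, 20, 0], "angular": [0, 0, 0]}, {"hand": 0, "translation": [1.6, 30, 0], "angular": [0, 0, 0]}, {"hand": 0, "translation": [2.0, 38, 0], "angular": [0, 0, 0]}, {"hand": 0, "translation": [2.4, 46, 0], "angular": [0, 0, 0]}, {"hand": 0, "translation": [2.8, 54, 0], "angular": [0, 0, 0]}, {"hand": 0, "translation": [3.2, 62, 0], "angular": [0, 0, 0]}, {"hand": 0, "translation": [3.6, 70, 0], "angular": [0, 0, 0]}, {"hand": 0, "translation": [3.6, 70, 0], "angular": [0, 0, 0]}]'

```text
t: 8.15
eef_pos: [0.4888, -0.0637, 0.0221]
tool_rot: [-0.001, 1.0, -0.025, 0.0]
contact_force: [-0.5, 2.8, 0.5]
gripper_width: 0.106
grasp_force: 29.9
```

Call:
drive_tool --commands '[{"hand": 0, "translation": [0.5, 10, 0], "angular": [0, 0, 0]}, {"hand": 0, "translation": [1.0, 20, 0], "angular": [0, 0, 0]}, {"hand": 0, "translation": [1.6, 30, 0], "angular": [0, 0, 0]}, {"hand": 0, "translation": [2.1, 40, 0], "angular": [0, 0, 0]}, {"hand": 0, "translation": [2.6, 50, 0], "angular": [0, 0, 0]}, {"hand": 0, "translation": [3.1, 60, 0], "angular": [0, 0, 0]}, {"hand": 0, "translation": [3.6, 68, 0], "angular": [0, 0, 0]}, {"hand": 0, "translation": [3.9, 75, 0], "angular": [0, 0, 0]}, {"hand": 0, "translation": [3.9, 75, 0], "angular": [0, 0, 0]}]'

```text
t: 9.28
eef_pos: [0.4925, 0.0099, 0.0221]
tool_rot: [0.0, 1.0, -0.026, -0.0]
contact_force: [-0.8, -2.5, 1.2]
gripper_width: 0.106
grasp_force: 30.1
```

Call:
drive_tool --commands '[{"hand": 0, "translation": [0.2, 3, 0], "angular": [0, 0, 0]}, {"hand": 0, "translation": [0.3, 6, 0], "angular": [0, 0, 0]}, {"hand": 0, "translation": [0.5, 9, 0], "angular": [0, 0, 0]}, {"hand": 0, "translation": [0.6, 12, 0], "angular": [0, 0, 0]}, {"hand": 0, "translation": [0.8, 15, 0], "angular": [0, 0, 0]}, {"hand": 0, "translation": [0.9, 18, 0], "angular": [0, 0, 0]}, {"hand": 0, "translation": [1.1, 21, 0], "angular": [0, 0, 0]}, {"hand": 0, "translation": [1.2, 24, 0], "angular": [0, 0, 0]}, {"hand": 0, "translation": [1.4, 27, 0], "angular": [0, 0, 0]}, {"hand": 0, "translation": [1.6, 30, 0], "angular": [0, 0, 0]}]'

```text
t: 10.52
eef_pos: [0.494, 0.0384, 0.0221]
tool_rot: [0.001, 1.0, -0.027, -0.0]
contact_force: [-0.6, -5.6, 2.8]
gripper_width: 0.113
grasp_force: 30.2
```

Call:
drive_tool --commands '[{"hand": 0, "translation": [0.2, 4, 0], "angular": [0, 0, 0]}, {"hand": 0, "translation": [0.4, 8, 0], "angular": [0, 0, 0]}, {"hand": 0, "translation": [0.6, 12, 0], "angular": [0, 0, 0]}, {"hand": 0, "translation": [0.8, 16, 0], "angular": [0, 0, 0]}, {"hand": 0, "translation": [1.0, 20, 0], "angular": [0, 0, 0]}, {"hand": 0, "translation": [1.2, 24, 0], "angular": [0, 0, 0]}]'

```text
t: 11.28
eef_pos: [0.4952, 0.0627, 0.0221]
tool_rot: [0.0, 1.0, -0.027, -0.0]
contact_force: [-0.1, -6.1, 2.5]
gripper_width: 0.107
grasp_force: 30.2
```

```bash
python3 - <<'E'
from h import *
o=bot.get_obs();print(o['eef_pos'],np.round(o['contact_force'],2),o['t'])
im=bot.read_camera('wrist');cv2.imwrite('pics/w5.png',cv2.resize(im,None,fx=1.5,fy=1.5)[:,:,::-1])
E
```

```text
[0.49520079 0.06265005 0.02207274] [-0.1  -6.12  2.55] 11.275
```

View pics/w5.png

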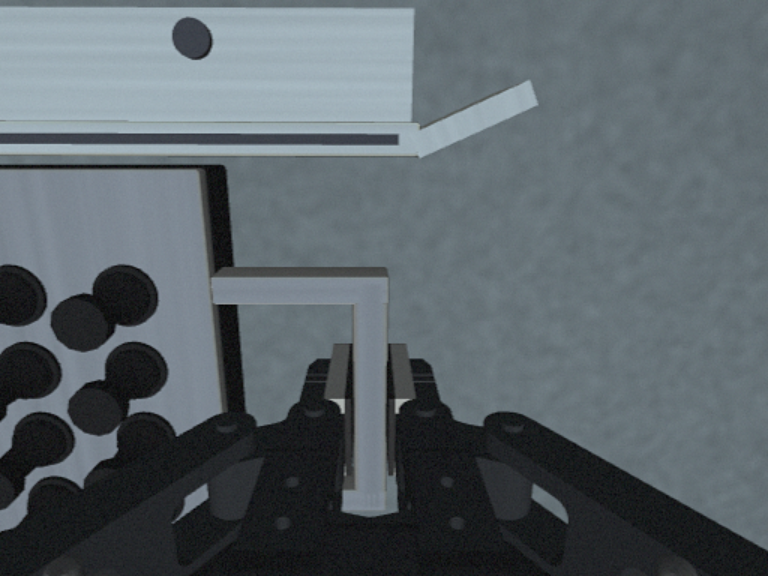

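The platform lies inside the rails, with an even dark gap along row 160 and the bail gripped at (370,400). The force holds steady at about 6 N, so I'll keep going.

Call:
drive_tool --commands '[{"hand": 0, "translation": [0.3, 5, 0], "angular": [0, 0, 0]}, {"hand": 0, "translation": [0.5, 10, 0], "angular": [0, 0, 0]}, {"hand": 0, "translation": [0.8, 15, 0], "angular": [0, 0, 0]}, {"hand": 0, "translation": [1.0, 20, 0], "angular": [0, 0, 0]}, {"hand": 0, "translation": [1.3, 25, 0], "angular": [0, 0, 0]}, {"hand": 0, "translation": [1.6, 30, 0], "angular": [0, 0, 0]}, {"hand": 0, "translation": [1.8, 35, 0], "angular": [0, 0, 0]}, {"hand": 0, "translation": [2.1, 40, 0], "angular": [0, 0, 0]}, {"hand": 0, "translation": [2.4, 45, 0], "angular": [0, 0, 0]}, {"hand": 0, "translation": [2.6, 50, 0], "angular": [0, 0, 0]}, {"hand": 0, "translation": [2.9, 55, 0], "angular": [0, 0, 0]}, {"hand": 0, "translation": [3.1, 60, 0], "angular": [0, 0, 0]}]'

```text
t: 12.82
eef_pos: [0.4982, 0.1223, 0.0221]
tool_rot: [0.001, 1.0, -0.027, -0.0]
contact_force: [0.1, -5.8, 3.6]
gripper_width: 0.106
grasp_force: 30.4
```

Call:
drive_tool --commands '[{"hand": 0, "translation": [0.1, 2, 0], "angular": [0, 0, 0]}, {"hand": 0, "translation": [0.2, 4, 0], "angular": [0, 0, 0]}, {"hand": 0, "translation": [0.3, 6, 0], "angular": [0, 0, 0]}, {"hand": 0, "translation": [0.4, 8, 0], "angular": [0, 0, 0]}, {"hand": 0, "translation": [0.5, 10, 0], "angular": [0, 0, 0]}, {"hand": 0, "translation": [0.5, 10, 0], "angular": [0, 0, 0]}]'

```text
t: 13.58
eef_pos: [0.4987, 0.1326, 0.0221]
tool_rot: [0.001, 1.0, -0.026, -0.0]
contact_force: [-0.0, -5.0, 1.9]
gripper_width: 0.109
grasp_force: 30.3
```

Call:
drive_tool --commands '[{"hand": 0, "translation": [0.1, 1, 0], "angular": [0, 0, 0]}, {"hand": 0, "translation": [0.1, 2, 0], "angular": [0, 0, 0]}, {"hand": 0, "translation": [0.2, 3, 0], "angular": [0, 0, 0]}, {"hand": 0, "translation": [0.2, 4, 0], "angular": [0, 0, 0]}, {"hand": 0, "translation": [0.3, 5, 0], "angular": [0, 0, 0]}, {"hand": 0, "translation": [0.3, 6, 0], "angular": [0, 0, 0]}, {"hand": 0, "translation": [0.4, 7, 0], "angular": [0, 0, 0]}, {"hand": 0, "translation": [0.4, 8, 0], "angular": [0, 0, 0]}]'

```text
t: 14.58
eef_pos: [0.4991, 0.1401, 0.0221]
tool_rot: [0.001, 1.0, -0.027, -0.0]
contact_force: [-0.1, -5.8, 3.8]
gripper_width: 0.107
grasp_force: 30.4
```

Call:
drive_tool --commands '[{"hand": 0, "translation": [0.1, 1, 0], "angular": [0, 0, 0]}, {"hand": 0, "translation": [0.1, 2, 0], "angular": [0, 0, 0]}, {"hand": 0, "translation": [0.2, 3, 0], "angular": [0, 0, 0]}]'

```text
t: 14.95
eef_pos: [0.4993, 0.1431, 0.0221]
tool_rot: [0.001, 1.0, -0.027, -0.0]
contact_force: [-0.7, -6.9, 3.3]
gripper_width: 0.109
grasp_force: 30.5
```

Call:
drive_tool --commands '[{"hand": 0, "translation": [0, 0.6, 0], "angular": [0, 0, 0]}, {"hand": 0, "translation": [0.1, 1.2, 0], "angular": [0, 0, 0]}]'

```text
t: 15.2
eef_pos: [0.4994, 0.1444, 0.0221]
tool_rot: [0.001, 1.0, -0.027, -0.0]
contact_force: [-0.4, -5.6, 3.3]
gripper_width: 0.11
grasp_force: 30.4
```

Call:
drive_tool --commands '[{"hand": 0, "translation": [0, 0.6, 0], "angular": [0, 0, 0]}, {"hand": 0, "translation": [0.1, 1.2, 0], "angular": [0, 0, 0]}, {"hand": 0, "translation": [0.1, 1.2, 0], "angular": [0, 0, 0]}]'

```text
t: 15.58
eef_pos: [0.4995, 0.146, 0.0221]
tool_rot: [0.0, 1.0, -0.026, -0.0]
contact_force: [-0.3, -5.8, 3.6]
gripper_width: 0.108
grasp_force: 30.4
```

Call:
drive_tool --commands '[{"hand": 0, "translation": [0, 0.6, 0], "angular": [0, 0, 0]}, {"hand": 0, "translation": [0.1, 1.2, 0], "angular": [0, 0, 0]}, {"hand": 0, "translation": [0.1, 1.2, 0], "angular": [0, 0, 0]}]'

```text
t: 15.95
eef_pos: [0.4996, 0.1479, 0.0221]
tool_rot: [0.0, 1.0, -0.026, -0.0]
contact_force: [-1.0, -3.9, 3.2]
gripper_width: 0.111
grasp_force: 30.4
```

Call:
drive_tool --commands '[{"hand": 0, "translation": [0, 0.5, 0], "angular": [0, 0, 0]}, {"hand": 0, "translation": [0.1, 1.0, 0], "angular": [0, 0, 0]}, {"hand": 0, "translation": [0.1, 1.0, 0], "angular": [0, 0, 0]}]'

```text
t: 16.32
eef_pos: [0.5, 0.1491, 0.0221]
tool_rot: [-0.0, 1.0, -0.026, -0.0]
contact_force: [-1.3, -4.1, 3.5]
gripper_width: 0.107
grasp_force: 30.4
```

Call:
drive_tool --commands '[{"hand": 0, "translation": [0, 0.5, 0], "angular": [0, 0, 0]}, {"hand": 0, "translation": [0.1, 1.0, 0], "angular": [0, 0, 0]}, {"hand": 0, "translation": [0.1, 1.0, 0], "angular": [0, 0, 0]}]'

```text
t: 16.7
eef_pos: [0.5002, 0.1501, 0.0221]
tool_rot: [-0.0, 1.0, -0.026, 0.0]
contact_force: [-1.7, -4.7, 2.5]
gripper_width: 0.112
grasp_force: 30.3
```

Call:
drive_tool --commands '[{"hand": 0, "translation": [-0.1, 0.5, 0], "angular": [0, 0, 0]}, {"hand": 0, "translation": [-0.2, 1.0, 0], "angular": [0, 0, 0]}, {"hand": 0, "translation": [-0.2, 1.0, 0], "angular": [0, 0, 0]}]'

```text
t: 17.08
eef_pos: [0.5, 0.1507, 0.0221]
tool_rot: [0.0, 1.0, -0.026, 0.0]
contact_force: [-0.4, -5.4, 2.4]
gripper_width: 0.108
grasp_force: 30.3
```

Call:
drive_tool --commands '[{"hand": 0, "translation": [0, 0.4, 0], "angular": [0, 0, 0]}, {"hand": 0, "translation": [0, 0.7, 0], "angular": [0, 0, 0]}, {"hand": 0, "translation": [0, 0.7, 0], "angular": [0, 0, 0]}]'

```text
t: 17.45
eef_pos: [0.5, 0.1508, 0.0221]
tool_rot: [0.001, 1.0, -0.027, -0.0]
contact_force: [-0.8, -7.0, 2.6]
gripper_width: 0.109
grasp_force: 30.4
```

Call:
drive_tool --commands '[{"hand": 0, "translation": [0, 0.4, 0], "angular": [0, 0, 0]}, {"hand": 0, "translation": [0, 0.8, 0], "angular": [0, 0, 0]}, {"hand": 0, "translation": [0, 0.8, 0], "angular": [0, 0, 0]}]'

```text
t: 17.82
eef_pos: [0.4999, 0.151, 0.0221]
tool_rot: [0.001, 1.0, -0.027, -0.0]
contact_force: [-0.5, -7.6, 4.2]
gripper_width: 0.112
grasp_force: 30.5
```

Call:
drive_tool --commands '[{"hand": 0, "translation": [0, 0.4, 0], "angular": [0, 0, 0]}, {"hand": 0, "translation": [0, 0.8, 0], "angular": [0, 0, 0]}, {"hand": 0, "translation": [0, 0.8, 0], "angular": [0, 0, 0]}]'

```text
t: 18.2
eef_pos: [0.4998, 0.1512, 0.0221]
tool_rot: [0.001, 1.0, -0.027, -0.0]
contact_force: [-1.2, -9.0, 4.2]
gripper_width: 0.106
grasp_force: 30.6
```

Call:
drive_tool --commands '[{"hand": 0, "translation": [0, 0.5, 0], "angular": [0, 0, 0]}, {"hand": 0, "translation": [0, 1.0, 0], "angular": [0, 0, 0]}, {"hand": 0, "translation": [0, 1.0, 0], "angular": [0, 0, 0]}, {"hand": 0, "translation": [0, 1.0, 0], "angular": [0, 0, 0]}]'

```text
t: 18.7
eef_pos: [0.4997, 0.1514, 0.0221]
tool_rot: [0.002, 1.0, -0.027, -0.001]
contact_force: [-0.8, -10.9, 7.1]
gripper_width: 0.109
grasp_force: 30.8
```

Call:
drive_tool --commands '[{"hand": 0, "translation": [0, 0.5, 0], "angular": [0, 0, 0]}, {"hand": 0, "translation": [0, 1.0, 0], "angular": [0, 0, 0]}, {"hand": 0, "translation": [0, 1.0, 0], "angular": [0, 0, 0]}]'

```text
t: 19.08
eef_pos: [0.4998, 0.1517, 0.0221]
tool_rot: [0.002, 1.0, -0.028, -0.001]
contact_force: [-0.5, -12.4, 7.1]
gripper_width: 0.107
grasp_force: 30.9
```

```bash
python3 - <<'E'
from h import *
o=bot.get_obs();print(o['eef_pos'],np.round(o['contact_force'],2),o['t'])
im=bot.read_camera('scene')[120:300,260:440];cv2.imwrite('pics/s6.png',cv2.resize(im,None,fx=3.3,fy=3.3,interpolation=cv2.INTER_CUBIC)[:,:,::-1])
E
```

```text
[0.49978444 0.1516757  0.0220746 ] [ -0.48 -12.39   7.06] 19.075
```

View pics/s6.png

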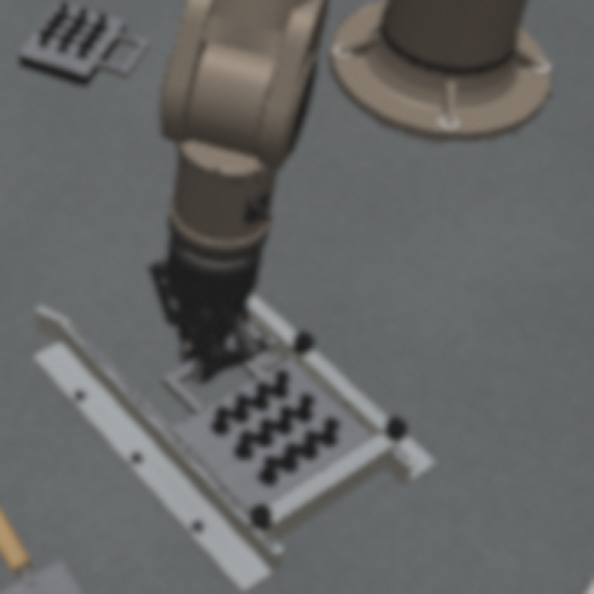

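The platform is against the stop bar, and about 12.4 N in total leaves roughly 8 N on the stop. The catch is mostly hidden behind the gripper, so the tug has to prove it.

Call:
drive_tool --commands '[{"hand": 0, "translation": [0, -1, 0], "angular": [0, 0, 0]}, {"hand": 0, "translation": [-0.1, -2, 0], "angular": [0, 0, 0]}, {"hand": 0, "translation": [-0.2, -3, 0], "angular": [0, 0, 0]}, {"hand": 0, "translation": [-0.2, -4, 0], "angular": [0, 0, 0]}, {"hand": 0, "translation": [-0.3, -5, 0], "angular": [0, 0, 0]}, {"hand": 0, "translation": [-0.3, -6, 0], "angular": [0, 0, 0]}, {"hand": 0, "translation": [-0.3, -6, 0], "angular": [0, 0, 0]}]'

```text
t: 20.0
eef_pos: [0.4998, 0.1505, 0.0221]
tool_rot: [-0.001, 1.0, -0.026, 0.0]
contact_force: [-0.4, 2.7, -2.1]
gripper_width: 0.112
grasp_force: 29.8
```

Call:
drive_tool --commands '[{"hand": 0, "translation": [0, -1, 0], "angular": [0, 0, 0]}, {"hand": 0, "translation": [-0.1, -2, 0], "angular": [0, 0, 0]}, {"hand": 0, "translation": [-0.1, -2, 0], "angular": [0, 0, 0]}]'

```text
t: 20.38
eef_pos: [0.4996, 0.1474, 0.0221]
tool_rot: [-0.0, 1.0, -0.026, 0.0]
contact_force: [-0.3, 2.0, -2.1]
gripper_width: 0.108
grasp_force: 29.8
```

Call:
drive_tool --commands '[{"hand": 0, "translation": [0, -0.5, 0], "angular": [0, 0, 0]}, {"hand": 0, "translation": [-0.1, -1, 0], "angular": [0, 0, 0]}, {"hand": 0, "translation": [-0.1, -1.5, 0], "angular": [0, 0, 0]}, {"hand": 0, "translation": [-0.1, -1.5, 0], "angular": [0, 0, 0]}]'

```text
t: 20.88
eef_pos: [0.4994, 0.1457, 0.0221]
tool_rot: [0.0, 1.0, -0.026, -0.0]
contact_force: [0.2, 1.8, -1.3]
gripper_width: 0.109
grasp_force: 29.8
```

Call:
drive_tool --commands '[{"hand": 0, "translation": [0, -0.5, 0], "angular": [0, 0, 0]}, {"hand": 0, "translation": [0, -1, 0], "angular": [0, 0, 0]}, {"hand": 0, "translation": [0, -1, 0], "angular": [0, 0, 0]}]'

```text
t: 21.25
eef_pos: [0.4994, 0.1451, 0.0221]
tool_rot: [-0.0, 1.0, -0.026, 0.0]
contact_force: [-0.5, 3.5, -1.9]
gripper_width: 0.106
grasp_force: 29.8
```

Call:
drive_tool --commands '[{"hand": 0, "translation": [0, -0.5, 0], "angular": [0, 0, 0]}, {"hand": 0, "translation": [0, -1, 0], "angular": [0, 0, 0]}, {"hand": 0, "translation": [0, -1, 0], "angular": [0, 0, 0]}]'

```text
t: 21.62
eef_pos: [0.4993, 0.1449, 0.0221]
tool_rot: [-0.001, 1.0, -0.026, 0.0]
contact_force: [-0.8, 5.5, -2.5]
gripper_width: 0.113
grasp_force: 29.7
```

Call:
drive_tool --commands '[{"hand": 0, "translation": [0, -0.5, 0], "angular": [0, 0, 0]}, {"hand": 0, "translation": [0, -1, 0], "angular": [0, 0, 0]}, {"hand": 0, "translation": [0, -1.3, 0], "angular": [0, 0, 0]}, {"hand": 0, "translation": [0, -1.3, 0], "angular": [0, 0, 0]}]'

```text
t: 22.12
eef_pos: [0.4992, 0.1447, 0.0221]
tool_rot: [-0.001, 1.0, -0.025, 0.0]
contact_force: [-1.5, 7.9, -4.8]
gripper_width: 0.108
grasp_force: 29.7
```

Call:
drive_tool --commands '[{"hand": 0, "translation": [0, -0.5, 0], "angular": [0, 0, 0]}, {"hand": 0, "translation": [0, -1, 0], "angular": [0, 0, 0]}, {"hand": 0, "translation": [0, -1, 0], "angular": [0, 0, 0]}, {"hand": 0, "translation": [0, -1, 0], "angular": [0, 0, 0]}]'

```text
t: 22.62
eef_pos: [0.4991, 0.1445, 0.0222]
tool_rot: [-0.002, 1.0, -0.025, 0.0]
contact_force: [-1.9, 10.6, -3.4]
gripper_width: 0.106
grasp_force: 29.9
```

The catch holds against 10.6 N in total. I'll relax, open and lift off.

Call:
drive_tool --commands '[{"hand": 0, "translation": [0, 2, 0], "angular": [0, 0, 0]}, {"hand": 0, "translation": [0, 4, 0], "angular": [0, 0, 0]}, {"hand": 0, "translation": [0, 4.5, 0], "angular": [0, 0, 0]}, {"hand": 0.15, "translation": [0, 4.5, 0], "angular": [0, 0, 0]}, {"hand": 0.25, "translation": [0, 4.5, 0], "angular": [0, 0, 0]}, {"hand": 0.36, "translation": [0, 4.5, 0], "angular": [0, 0, 0]}, {"hand": 0.36, "translation": [0, 4.5, 0], "angular": [0, 0, 0]}, {"hand": 0.36, "translation": [0, 4.5, 0], "angular": [0, 0, 0]}]'

```text
t: 23.62
eef_pos: [0.4995, 0.146, 0.0221]
tool_rot: [0.0, 1.0, -0.026, 0.0]
contact_force: [0.4, -0.1, 0.5]
gripper_width: 0.362
grasp_force: 0.0
```

Call:
drive_tool --commands '[{"hand": 0.36, "translation": [0, 0, 10], "angular": [0, 0, 0]}, {"hand": 0.36, "translation": [0, 0, 25], "angular": [0, 0, 0]}, {"hand": 0.36, "translation": [0, 0, 50], "angular": [0, 0, 0]}, {"hand": 0.36, "translation": [0, 0, 90], "angular": [0, 0, 0]}, {"hand": 0.36, "translation": [0, 0, 140], "angular": [0, 0, 0]}, {"hand": 0.36, "translation": [0, -40, 190], "angular": [0, 0, 0]}, {"hand": 0.36, "translation": [0, -80, 220], "angular": [0, 0, 0]}, {"hand": 0.36, "translation": [0, -80, 220], "angular": [0, 0, 0]}, {"hand": 0.36, "translation": [0, -80, 220], "angular": [0, 0, 0]}]'

```text
t: 24.75
eef_pos: [0.4991, 0.0665, 0.2425]
tool_rot: [-0.0, 1.0, -0.026, 0.0]
contact_force: [0.1, 1.1, -0.2]
gripper_width: 0.357
grasp_force: 0.0
```

```bash
python3 - <<'E'
from h import *
o=bot.get_obs();print(o['eef_pos'],np.round(o['contact_force'],2),o['t'])
im=bot.read_camera('wrist');cv2.imwrite('pics/w7.png',cv2.resize(im,None,fx=1.5,fy=1.5)[:,:,::-1])
E
```

```text
[0.49908158 0.06649236 0.24251851] [ 0.08  1.07 -0.23] 24.75
```

View pics/w7.png

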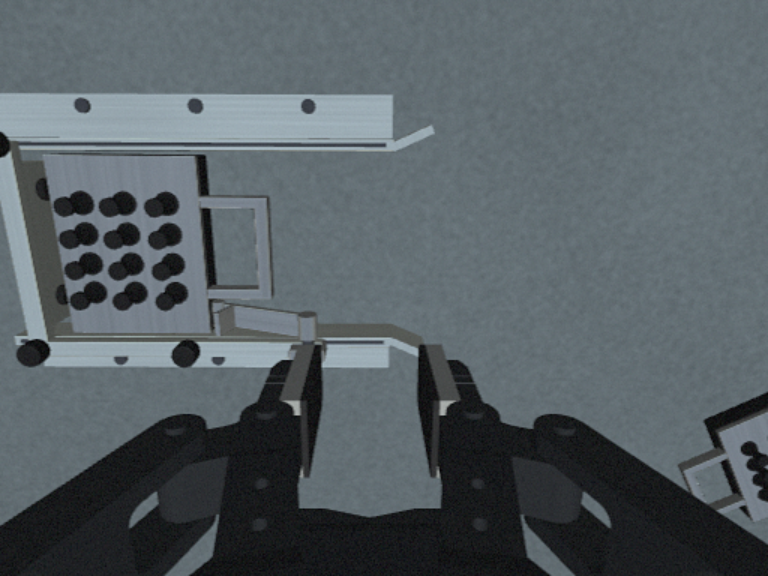

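The platform sits in line between the rails, and the catch nose is down behind its back edge at (222,318). The gripper is clear, so I'll hand in.

```bash
python3 -c "
from station import bot
print(bot.hand_in())"
```

```text
the job is handed in; nothing more can be done
None
```

The medium platform is locked in the jig: pressed home with roughly 8 N on the stop, tugged back with roughly 8 N against the catch, which held, then released and handed in at about 25 s (the hand-in reported no verdict).

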